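# Slide the condiment dish past the spring stop

### The job

Press the yellow spring pedal of the steel track down with a fingertip, behind the blue-lidded dish, so that the two red lugs drop out of the dish's way. Keeping the pedal pressed down, push the dish along the track over the lugs until it rests against the end stop, and only then let the pedal go, so that the lugs spring up behind the dish and lock it in. Push the dish only, do not lift it, and leave the cup, jar and bowl where they stand.

Things in the scene. Friction and masses are not known exactly. Their poses are not given: they have to be found in the camera images.
- track: Fixed steel dish track, 130 mm wide (x), 300 long (y). The dish slides along its +y. Origin on the counter, on the centre line, level in y with the lugs' near face. Runners carry the dish at height 26 mm; side rails with inward lips (top 37.5 mm, 109 mm clear between them) hold its flange down with 1.5 mm play. Between the runners it is open from above and holds the yellow pedal.
- end_stop (a point): Point at the top of the end stop's face, on the centre line: an upright steel bar across the track, 40 mm high, its face at track y = 106 mm. The dish ends with its front against this face.
- pedal (a joint): Travel in m of the spring pedal, straight down: 0 up (at rest), 0.012 fully down. A rigid yellow tread 80 mm wide, along track y = -162 to +14 mm, passing under the dish. Its top is at height 24 mm when up, 12 mm fully down. Takes about 5 N to start, 9 N fully down, and springs back when let go. The dish passes once it is down by more than 8 mm.
- lugs (a point): Point midway between the two red lugs, level with their tops and near faces; they are fixed on the pedal and go down with it. They stand at track y = 0 to 12 mm, x = 25 to 40 mm either side. Tops at height 34 mm when up (blocking the dish), 22 mm fully down. The flat tread runs on between them, 50 mm free, so a fingertip can pass along it there.
- pedal_pad (a point): Point on the top face of the yellow tread, on its centre line, 22 mm from its rear (loading) end, at track y = -140 mm; it goes down with the pedal. Behind the dish 47 to 62 mm of the tread lies bare at the start.
- pan: Closed flat steel dish, blue lid, about 0.6 kg, loose in the track, axes as the track's. Origin: centre of its underside. 90 mm long (y -45 to +45), foot flange 120 wide, 6 thick, body 100 wide, lid top 34 mm up; black bar grip at y = +20 up to 44 mm (not needed). Its front starts 5 to 20 mm short of the lugs; against the end stop its origin is at track y = 61 mm, its rear 4 mm past the lugs.
- mug: White cup without a handle, 72 mm across, 65 mm high, loose, standing by; origin at the centre of its underside. Leave alone.
- jar: Amber jar with red cap, 64 mm across, 65 mm high, loose, standing by; origin at the centre of its underside. Leave alone.
- bowl: Steel bowl, 90 mm across, 45 mm high, loose, standing by; origin at the centre of its underside. Leave alone.
Not all that is in view belongs to the job. Leave any brown or turquoise look-alike of the pan alone.

How it is judged:
On the way, in this order (a step that is already met when the one before it is completed fails the run):
1. the pedal is pressed down while the dish is still short of the lugs (value of joint pedal above 0.008 m and y of pan in the frame of track below -0.04 m), for 0.1 s.
2. the dish is against the end stop with the pedal still held down (value of joint pedal above 0.006 m and y of pan in the frame of track above 0.0575 m), for 0.1 s.
At the end, for the whole second after the job is handed in: The dish lies flat in the track beyond the lugs, within 5 mm of the end stop and at rest, and the pedal is up again (within 2 mm), its lugs standing behind the dish (y of pan in the frame of track above 0.056 m and z of pan in the frame of track between 0.023 and 0.03 m and value of joint pedal below 0.002 m and linear speed of pan below 0.01 m/s); the robot touches nothing.
It fails at once if the dish is lifted (more than 8 mm off the runners) or tipped (z of pan in the frame of track above 0.034 m or angle between pan's own z axis and vertical above 0.2 rad).
It fails at once if the cup, jar or bowl is moved by more than 20 mm (distance of any of mug, jar, bowl from where it was at the start of the episode above 0.02 m).
It also fails if it takes over 37 s, if anything falls off the work surface, if the arm or the gripper's body presses on something with over 40 N, if the wrist force passes 120 N, or if a joint passes its speed limit or range.

### The arm

A 6-joint arm with a two-finger parallel gripper is mounted at the origin on the work surface. World frame = base frame: x ahead of the robot, y to its left, z up, the work surface at z = 0. Lengths are in m, angles in rad, forces in N, time in s.
With the tool pointing down it reaches from about 0.25 to 0.725 m from the base axis. Payload 4 kg.
Tool frame: the origin (TCP) lies on the centre line of the jaws, within the pads' length; the fingertips stand 22 mm ahead of it and the grasp point (between the pads) lies 3 mm ahead of it; z points along the fingers, y is the line along which they close (so a half turn about z gives the same grasp; the last joint's range is limited). The gripper opens to 85 mm and grips with 20 to 120 N. Pads are 22 mm wide; open, the fingers measure 114 mm over their backs; the gripper's body (76 mm by 85 mm) begins 54 mm behind the grasp point. The pads swing forward as they close: fully open they stand 13 mm farther back than shut.
Start: joints at [-1.35, 0.241, 0.005, 1.335, 0, 1.571], TCP at [0.11, -0.488, 0.253] pointing down, gripper open.
Joint ranges: [-2.72, 2.72], [-1.05, 1.87], [-1.09, 1.28], [-1.99, 2.15], [-1.42, 1.44], [-3.14, 3.14]. Speed limits (rad/s): [2.79, 2.79, 3.14, 3.14, 3.14, 3.14].

### API

Orientations are given as a unit quaternion [x, y, z, w].
In Python, from workcell import bot gives the robot as it stands.
- The arm moves only by the shell command python3 -m inch 'ROWS'. ROWS is JSON, one flat list of numbers, 7 for each row, row after row: the shift along the world's x, y, z in mm, then the turn, a rotation vector about the world's x, y, z in rad, then the opening in per cent of the stroke, from 0 (shut) to 100 (fully open). A call has 1 to 8 rows; each row is the pose to reach, as a shift and turn from the pose commanded when the call began; what a row does not reach only later rows make up. A row lasts 1/12 s, in which the tool goes at most 41.7 mm and 7.16 degrees, less where a joint would pass 70% of its speed; a pose out of reach is approached as far as the arm can. A call with a gripper value outside its range is refused whole. The fingers move at their own pace and stop on an object; the grip force is fixed at half the most. Time passes only in rows, so rows that repeat a pose let the fingers close. It gives the time, the measured TCP pose, the force, the opening and the grip force at its end, in the units of the state.
- bot.get_obs(): the state, without advancing time (a new reading comes with each control period).
- bot.camera(name): name is "scene" or "top"; returns the picture (384x512x3 uint8, blue, green, red); there is no depth.
- bot.camera_info(name): a dict with "intrinsics" (3x3 intrinsics, pixels), "distortion" ([k1, k2, p1, p2, k3] as OpenCV has them; the pictures are not rectified), "camera_from_world" (4x4, takes a point from world to camera coordinates). Camera axes: x right, y down, z forward; pixel columns grow to the right and rows downward; lengths in m; the calibration is good to about 2 mm. A picture is of the moment at which its call begins. camera_info takes no time and is no camera call.
- bot.job_done(): hands the job in; it is judged then, once.
Trained networks look in the newest picture that a camera, given by its name, has taken for a name from the list of things; names that differ only in an ending like _2 or _b are one class to them, and where a whole thing is asked for, a point or a joint stands for the part that bears it (a point fixed in the world has none). Each returns a list of dicts, best first, with "confidence" (0 to 1); they miss things now and then, are a little off and sometimes report something else, mostly with a low value. They report only what shows in the picture. A call takes as long as a camera call. They do not tell look-alikes from the thing itself.
- bot.silhouettes(camera, target): "mask" (384x512 bool, what is visible of it) and "uv" ([column, row] in pixels, amid what is visible of it).
- bot.spot_point(camera, target): "uv" ([column, row] in pixels: a listed point, or the origin of a listed thing).
The state is a dict: "clock": time; "joint_pos": joint angles; "joint_vel": joint speeds; "tau": joint torques, N m; "eef_pos": TCP position; "tool_rot": TCP orientation; "ft_force": force on the tool from outside, world axes, zero at the start; "ft_torque": the same for the moment, N m; "grip_width": finger opening in m; "grasp_force": force on a finger pad.
Only numpy, scipy, OpenCV 4.12 (cv2) and the standard library are available. Lean on these libraries where they do the work, as an engineer would, in place of code of your own. Each camera call takes 0.05 s, during which the arm holds its last target. There are 200 camera calls.

## Working session

There is one attempt and no reset: what is moved stays moved. The work goes in short steps, Python scripts to look and compute and a shell command to move; the robot and the scene stay as the last step left them, time stands still between calls to the robot, and variables do not carry over. Pictures are saved under pics/ and viewed, at most 10 in all, crops included, and the job is handed in when it is done.

```bash
mkdir -p pics; cat > h.py <<'E'
import numpy as np,cv2
from workcell import bot
def ray(cam,uv):
    c=bot.camera_info(cam);K=np.array(c["intrinsics"]);D=np.array(c["distortion"]);T=np.array(c["camera_from_world"])
    p=cv2.undistortPoints(np.array([[uv]],float),K,D)[0,0]
    R=T[:3,:3];return -R.T@T[:3,3],R.T@np.array([p[0],p[1],1])
def atz(cam,uv,z):
    o,d=ray(cam,uv);return o+d*(z-o[2])/d[2]
def proj(cam,P):
    c=bot.camera_info(cam);T=np.array(c["camera_from_world"])
    return cv2.projectPoints(np.array(P,float).reshape(-1,3),cv2.Rodrigues(T[:3,:3])[0],T[:3,3],np.array(c["intrinsics"]),np.array(c["distortion"]))[0][:,0]
E
python3 - <<'E'
from h import *
np.set_printoptions(precision=4,suppress=True)
ims=[]
for cam in("top","scene"):
    im=bot.camera(cam);cv2.imwrite(f"pics/{cam}0.png",im)
    for t,z in(("track",0),("end_stop",.04),("lugs",.034),("pedal_pad",.024),("pan",.026),("mug",0),("jar",0),("bowl",0)):
        for r in bot.spot_point(cam,t)[:3]: print(cam,t,np.round(r["uv"],1),round(r["confidence"],2),atz(cam,r["uv"],z))
print(bot.get_obs())
E
```

```text
top track [257.8 202.5] 0.71 [ 0.5287 -0.0293  0.    ]
top end_stop [217.8 212.7] 0.77 [0.4989 0.0697 0.04  ]
top end_stop [257.5 205.2] 0.22 [ 0.5196 -0.0287  0.04  ]
top lugs [257.5 205.4] 0.6 [ 0.5194 -0.0287  0.034 ]
top pedal_pad [312.  188.5] 0.88 [ 0.5655 -0.166   0.024 ]
top pan [275.8 195. ] 0.93 [ 0.547  -0.0744  0.026 ]
top pan [317.6 291.3] 0.89 [ 0.3084 -0.1828  0.026 ]
top pan [383.5 234.1] 0.79 [ 0.4535 -0.3479  0.026 ]
top mug [274.4 133.2] 0.69 [ 0.7111 -0.0692  0.    ]
top jar [168.5 204.2] 0.66 [0.5195 0.2019 0.    ]
scene track [248.  215.7] 0.72 [ 0.5233 -0.0321  0.    ]
scene track [248.9 204.5] 0.69 [ 0.4743 -0.0251  0.    ]
scene end_stop [285.8 194.8] 0.69 [0.498  0.0726 0.04  ]
scene lugs [246. 208.] 0.92 [ 0.5337 -0.0372  0.034 ]
scene pedal_pad [197.9 225.4] 0.67 [ 0.5765 -0.1634  0.024 ]
scene pan [125.8 209.4] 0.94 [ 0.4865 -0.3549  0.026 ]
scene pan [184.9 177.1] 0.92 [ 0.3529 -0.1983  0.026 ]
scene pan [228.5 213.9] 0.72 [ 0.5422 -0.0837  0.026 ]
scene mug [239.9 264.9] 0.8 [ 0.7075 -0.0685  0.    ]
scene jar [330.6 211.7] 0.81 [0.5359 0.1885 0.    ]
scene bowl [295.8 248.6] 0.86 [0.6682 0.0714 0.    ]
{'clock': 0.9, 'joint_pos': array([-1.35  ,  0.2405,  0.005 ,  1.3352,  0.    ,  1.5708]), 'joint_vel': array([-0.001 ,  0.0004, -0.0017, -0.0004,  0.0011,  0.0002]), 'tau': array([ -0.    , -37.2197,  25.2691,   0.0011,  -0.    ,   0.    ]), 'eef_pos': array([ 0.1095, -0.4879,  0.2533]), 'tool_rot': array([0.9939, 0.1102, 0.    , 0.    ]), 'ft_force': array([-0.413 , -0.0668, -0.345 ]), 'ft_torque': array([-0.0012, -0.0328, -0.0589]), 'grasp_force': 0.0, 'grip_width': 0.08563751199274985}
```

View pics/top0.png

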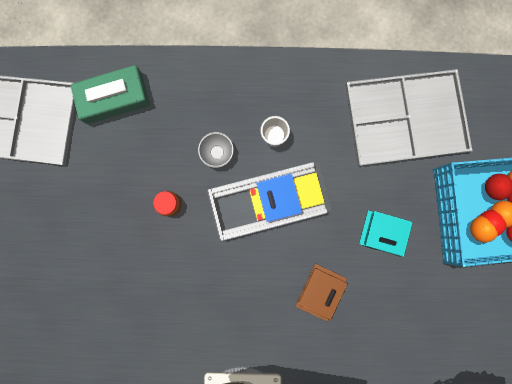

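View pics/scene0.png

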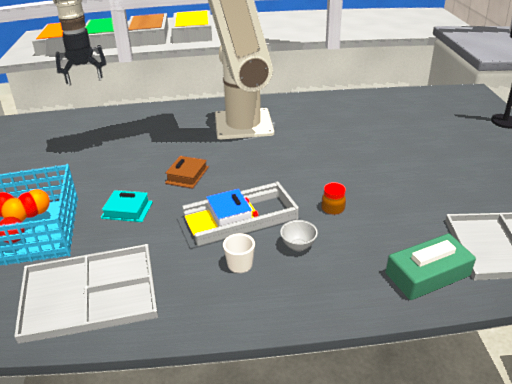

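Three dish-like things in the top picture: blue at (276,195), brown at (318,291) and turquoise at (384,234). The blue one sits in the track and has the blue lid, so it is the one meant. I'll fit the track pose and check it in a crop.

```bash
cat > fit.py <<'E'
from h import *
from scipy.optimize import least_squares
L={"track":(0,0,0),"end_stop":(0,.106,.04),"lugs":(0,0,.034),"pedal_pad":(0,-.14,.024)}
def w(q,p):
    c,s=np.cos(q[2]),np.sin(q[2]);p=np.atleast_2d(p).astype(float)
    return np.c_[q[0]+c*p[:,0]-s*p[:,1],q[1]+s*p[:,0]+c*p[:,1],p[:,2]]
E
python3 - <<'E'
from fit import *
obs=[];q0=np.array([.527,-.03,.285])
pans=[]
for cam in("top","scene"):
  for k in range(3):
    im=bot.camera(cam)
    for t in list(L)+["pan"]:
        for r in bot.spot_point(cam,t):
            P=L.get(t,(0,-.055,.026))
            if np.linalg.norm(proj(cam,w(q0,P))[0]-r["uv"])<9:
                (pans if t=="pan" else obs).append((cam,P,np.array(r["uv"])))
f=lambda q:np.concatenate([proj(c,w(q,P))[0]-u for c,P,u in obs])
s=least_squares(f,q0,loss="soft_l1");q=s.x;print(len(obs),q,np.abs(f(q)).mean())
np.save("q.npy",q)
for c,P,u in pans:
    d=atz(c,u,.026)[:2]-q[:2];print(c,"pan xy track",np.cos(q[2])*d[0]+np.sin(q[2])*d[1],-np.sin(q[2])*d[0]+np.cos(q[2])*d[1])
out=[]
for cam,(x,y) in(("top",(200,150)),("scene",(170,170))):
    im=bot.camera(cam)[y:y+100,x:x+135];im=cv2.resize(im,None,fx=5.5,fy=5.5,interpolation=cv2.INTER_CUBIC)[:295 if 0 else 550]
    def dl(pts,col):
        u=((proj(cam,w(q,pts))-[x,y]+.5)*5.5).astype(np.int32);cv2.polylines(im,[u],True,col,1)
    dl([(-.065,-.182,.0375),(.065,-.182,.0375),(.065,.118,.0375),(-.065,.118,.0375)],(255,0,255))
    dl([(-.04,-.162,.024),(.04,-.162,.024),(.04,.014,.024),(-.04,.014,.024)],(0,255,0))
    dl([(-.04,0,.034),(.04,0,.034),(.04,.012,.034),(-.04,.012,.034)],(255,255,0))
    out.append(im[40:340] if cam=="scene" else im[50:550])
o=np.vstack(out);o=cv2.resize(o,None,fx=.75,fy=.75);cv2.imwrite("pics/fit.png",o);print(o.shape)
E
```

```text
24 [ 0.52187904 -0.0295974   0.30281652] 1.2189902201786336
top pan xy track 0.003680927730250241 -0.04794537332883455
top pan xy track 0.004126798362316447 -0.04097471034640263
top pan xy track 0.0037669218127514142 -0.04402500199299045
scene pan xy track 0.006360825131296065 -0.05690834246364379
scene pan xy track 0.016765607064026692 -0.054290073717371996
scene pan xy track 0.010359288019898142 -0.04932223039277172
(600, 556, 3)
```

View pics/fit.png

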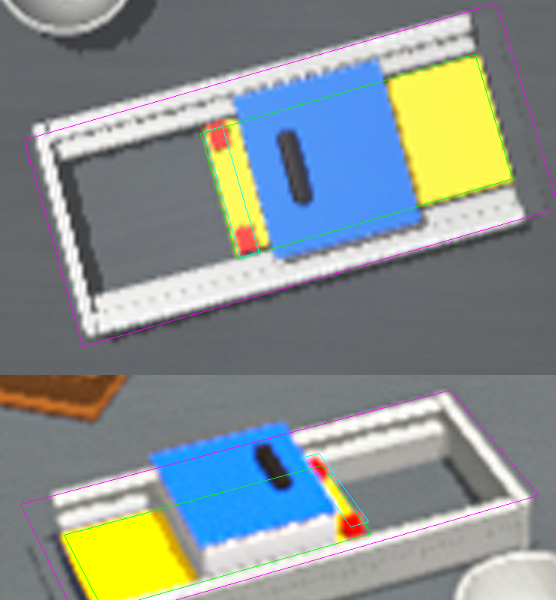

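The crop confirms the blue dish in the track: lugs at crop (219,136) and (247,240), bare tread on the right. The fitted yaw is about 1.5° too large, so I'll refine it from the lugs and tread corners.

```bash
python3 - <<'E'
from fit import *
q=np.load("q.npy")
t=lambda a,b:np.array([a/4.125+200-.5,(b/.75+50)/5.5+150-.5])
s=lambda a,b:np.array([a/4.125+170-.5,((b-375)/.75+40)/5.5+170-.5])
obs=[]
im=bot.camera("top");hsv=cv2.cvtColor(im,cv2.COLOR_BGR2HSV)
red=((hsv[...,0]<6)|(hsv[...,0]>174))&(hsv[...,1]>150)&(hsv[...,2]>110)
m=np.zeros_like(red);m[165:230,240:275]=1
n,_,st,ce=cv2.connectedComponentsWithStats((red&m).astype(np.uint8));print(st[1:,4],ce[1:])
obs=[("top",(.0325,.006,.034),t(219,136)),("top",(-.0325,.006,.034),t(247,240)),
("top",(.04,-.162,.024),t(482,57)),("top",(-.04,-.162,.024),t(513,181))]
f=lambda q:np.concatenate([proj(c,w(q,P))[0]-u for c,P,u in obs])
r=least_squares(f,q);q=r.x;print(q,f(q).round(2));np.save("q.npy",q)
# pan rear top edge corners (lid z .060, half width .05)
c,sn=np.cos(q[2]),np.sin(q[2]);R=np.array([[c,sn],[-sn,c]])
for u in((380,62),(421,220),(235,97),(278,258)): print(u,R@(atz("top",t(*u),.060)[:2]-q[:2]))
for u in((388,80),(420,206)): print("yellow visible edge z24",R@(atz("top",t(*u),.024)[:2]-q[:2]))
p=w(q,(0,-.140,.024))[0];o=bot.get_obs();print("press pt",p,"delta mm",(p-o["eef_pos"])*1e3,"dir",-np.sin(q[2]),np.cos(q[2]))
for n in("mug","jar","bowl"):
    for r in bot.spot_point("top",n)[:1]: print(n,R@(atz("top",r["uv"],0)[:2]-q[:2]))
E
```

```text
[21 20] [[252.42857143 191.0952381 ]
 [259.25       216.9       ]]
[ 0.52431374 -0.0306429   0.27659504] [ 0.11 -0.01 -0.09 -0.14 -0.43 -0.09  0.41  0.24]
(380, 62) [ 0.04886198 -0.09752898]
(421, 220) [-0.04828125 -0.09653206]
(235, 97) [ 0.05051587 -0.0085466 ]
(278, 258) [-0.04848607 -0.00886568]
yellow visible edge z24 [ 0.04043397 -0.10316535]
yellow visible edge z24 [-0.03942056 -0.10192328]
press pt [ 0.56254517 -0.16532162  0.024     ] delta mm [ 453.04921674  322.53588917 -229.33719787] dir -0.2730816984621287 0.9619908450526122
mug [ 0.1689511  -0.08043826]
jar [0.06558661 0.22090462]
bowl [0.15578812 0.06714385]
```

```bash
python3 -m inch '[32,23,0,0,0,0.056,0, 64,46,0,0,0,0.056,0, 97,70,0,0,0,0.056,0, 129,93,0,0,0,0.056,0, 161,117,0,0,0,0.056,0, 194,140,0,0,0,0.056,0, 226,164,0,0,0,0.056,0, 258,187,0,0,0,0.056,0]' && python3 -m inch '[32,23,0,0,0,0,0, 64,46,-20,0,0,0,0, 96,70,-50,0,0,0,0, 129,93,-80,0,0,0,0, 161,117,-110,0,0,0,0, 193,140,-140,0,0,0,0, 194,140,-170,0,0,0,0, 194,140,-170,0,0,0,0]'
```

```text
clock: 3.67
eef_pos: [0.3688, -0.2994, 0.2536]
tool_rot: [0.99, 0.138, 0.0, 0.0]
ft_force: [-0.1, -0.9, -0.7]
grip_width: -0.0003
grasp_force: 0.0
clock: 4.33
eef_pos: [0.5619, -0.1579, 0.0788]
tool_rot: [0.99, 0.14, -0.002, -0.001]
ft_force: [-0.2, -1.1, -0.5]
grip_width: 0.0003
grasp_force: 0.0
```

```bash
python3 - <<'E'
from h import *
from fit import *
im=bot.camera("scene")[150:260,160:320];q=np.load("q.npy");o=bot.get_obs();print(o["eef_pos"],o["ft_force"],o["clock"])
a=cv2.resize(im,None,fx=4.5,fy=4.5,interpolation=cv2.INTER_CUBIC);cv2.imwrite("pics/pre.png",a)
c,sn=np.cos(q[2]),np.sin(q[2]);print(np.array([[c,sn],[-sn,c]])@(o["eef_pos"][:2]-q[:2]))
E
```

```text
[ 0.56063907 -0.15739887  0.07674045] [ 0.99932515  0.88531443 -1.69009527] 4.3833
[ 0.0003299  -0.13185786]
```

View pics/pre.png

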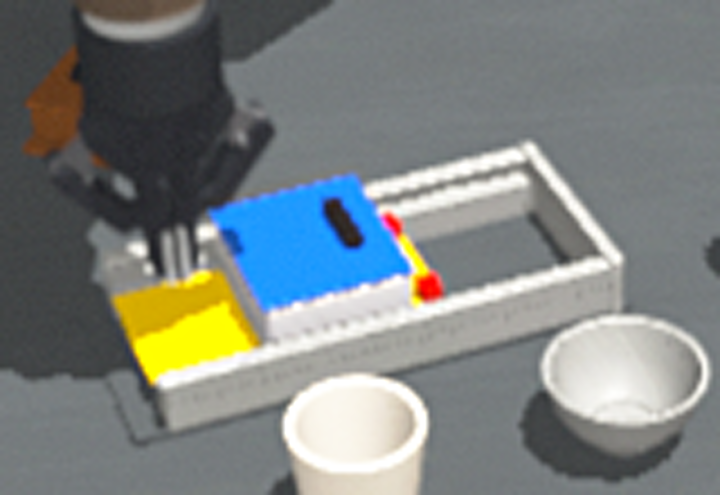

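Clear view: the shut tips are over the bare tread, but the wide knuckles point over the dish. I'll turn 90° so that they lie across the track.

```bash
python3 -c "
from workcell import bot;print(bot.get_obs()['joint_pos'])"; python3 -m inch '[0,0,0,0,0,0.12,0, 0,0,0,0,0,0.24,0, 0,0,0,0,0,0.36,0, 0,0,0,0,0,0.48,0, 0,0,0,0,0,0.6,0, 0,0,0,0,0,0.72,0, 0,0,0,0,0,0.84,0, 0,0,0,0,0,0.96,0]' && python3 -m inch '[0,0,0,0,0,0.12,0, 0,0,0,0,0,0.24,0, 0,0,0,0,0,0.36,0, 0,0,0,0,0,0.48,0, 0,0,0,0,0,0.606,0, 0,0,0,0,0,0.606,0, 0,0,0,0,0,0.606,0]'; python3 -c "
from workcell import bot;o=bot.get_obs();print(o['joint_pos'],o['eef_pos'],o['tool_rot'])"
```

```text
[-2.74224390e-01  5.36281883e-01 -3.56479446e-02  1.00715768e+00
  1.07828821e-03  2.58677081e+00]
clock: 5.05
eef_pos: [0.5615, -0.1616, 0.0845]
tool_rot: [0.813, 0.582, 0.0, 0.0]
ft_force: [0.3, 0.5, 0.7]
grip_width: -0.0002
grasp_force: 0.0
clock: 5.63
eef_pos: [0.5616, -0.1614, 0.0842]
tool_rot: [0.606, 0.795, 0.0, 0.0]
ft_force: [0.2, -0.4, 0.7]
grip_width: 0.0
grasp_force: 0.0
[-2.79822230e-01  5.25716778e-01 -3.18365339e-02  1.01222340e+00
 -1.34079045e-04  1.02270378e+00] [ 0.56156395 -0.16141133  0.08418129] [6.06191328e-01 7.95318684e-01 1.22570439e-04 4.99372219e-04]
```

```bash
python3 -m inch '[0,0,-15,0,0,0,0, 0,0,-30,0,0,0,0, 0,0,-35,0,0,0,0, 0,0,-38,0,0,0,0, 0,0,-41,0,0,0,0, 0,0,-44,0,0,0,0, 0,0,-44,0,0,0,0, 0,0,-44,0,0,0,0]'
```

```text
clock: 6.3
eef_pos: [0.5607, -0.1609, 0.0403]
tool_rot: [0.605, 0.796, -0.0, -0.001]
ft_force: [-5.0, 0.5, 6.1]
grip_width: 0.0
grasp_force: 3.0
```

```bash
python3 -m inch '[0,0,-2,0,0,0,0, 0,0,-4,0,0,0,0, 0,0,-5,0,0,0,0, 0,0,-5,0,0,0,0, 0,0,-5,0,0,0,0]'
```

```text
clock: 6.72
eef_pos: [0.561, -0.1609, 0.0358]
tool_rot: [0.605, 0.796, -0.0, -0.0]
ft_force: [-4.7, 1.7, 7.1]
grip_width: 0.0
grasp_force: 3.8
```

```bash
python3 -m inch '[0,0,-1,0,0,0,0, 0,0,-2,0,0,0,0, 0,0,-2,0,0,0,0]'; python3 -m inch '[0,0,-1,0,0,0,0, 0,0,-2,0,0,0,0, 0,0,-2,0,0,0,0]'; python3 -c "
from workcell import bot;o=bot.get_obs();print(o['eef_pos'],o['ft_force'])"
```

```text
clock: 6.97
eef_pos: [0.561, -0.1609, 0.034]
tool_rot: [0.605, 0.796, -0.0, -0.0]
ft_force: [-5.1, 0.5, 8.5]
grip_width: 0.0
grasp_force: 4.1
clock: 7.22
eef_pos: [0.5611, -0.1609, 0.0337]
tool_rot: [0.605, 0.796, -0.0, 0.0]
ft_force: [-8.5, 1.1, 16.9]
grip_width: -0.0002
grasp_force: 8.7
[ 0.56113619 -0.16091319  0.03367013] [-8.49716502  1.13789224 16.90779916]
```

```bash
python3 -m inch '[-1.6,5.8,0.5,0,0,0,0, -3.3,11.5,0.5,0,0,0,0, -4.9,17.3,0.5,0,0,0,0, -6.6,23.1,0.5,0,0,0,0, -8.2,28.9,0.5,0,0,0,0, -9.8,34.6,0.5,0,0,0,0, -11.5,40.4,0.5,0,0,0,0, -11.5,40.4,0.5,0,0,0,0]'; python3 - <<'E'
from fit import *
q=np.load("q.npy");o=bot.get_obs();c,s=np.cos(q[2]),np.sin(q[2])
im=bot.camera("scene")[150:260,160:320];cv2.imwrite("pics/mid.png",cv2.resize(im,None,fx=4.5,fy=4.5,interpolation=cv2.INTER_CUBIC))
print(np.array([[c,s],[-s,c]])@(o["eef_pos"][:2]-q[:2]),o["ft_force"])
E
```

```text
clock: 7.88
eef_pos: [0.5545, -0.1234, 0.0346]
tool_rot: [0.606, 0.796, 0.0, 0.006]
ft_force: [2.1, -7.2, 7.0]
grip_width: -0.0001
grasp_force: 4.0
[ 0.00370704 -0.09745282] [ 2.06777014 -7.18250917  6.96218667]
```

View pics/mid.png

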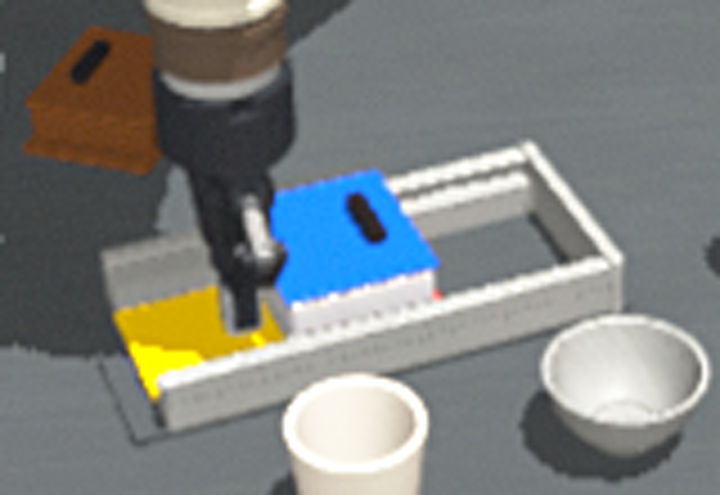

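```bash
python3 -m inch '[-3,6,-0.4,0,0,0,0, -5.5,12.5,-0.4,0,0,0,0, -7.5,18,-0.4,0,0,0,0, -9.2,24,-0.4,0,0,0,0, -10.8,30,-0.4,0,0,0,0, -12.5,36,-0.4,0,0,0,0, -14.2,42,-0.4,0,0,0,0, -15.8,48,-0.4,0,0,0,0]'; python3 - <<'E'
from fit import *
q=np.load("q.npy");o=bot.get_obs();c,s=np.cos(q[2]),np.sin(q[2])
print(np.array([[c,s],[-s,c]])@(o["eef_pos"][:2]-q[:2]),o["ft_force"])
E
```

```text
clock: 8.6
eef_pos: [0.54, -0.0768, 0.0347]
tool_rot: [0.606, 0.795, 0.0, 0.008]
ft_force: [2.7, -11.6, 8.7]
grip_width: 0.0002
grasp_force: 4.0
[ 0.00249744 -0.04870096] [  2.68908239 -11.56806346   8.71048263]
```

```bash
python3 -m inch '[-2,5.5,-0.5,0,0,0,0, -4,11,-0.5,0,0,0,0, -6,16.5,-0.5,0,0,0,0, -7.5,22,-0.5,0,0,0,0, -9,27.5,-0.5,0,0,0,0, -10.5,33,-0.5,0,0,0,0, -11.5,37,-0.5,0,0,0,0, -11.5,37,-0.5,0,0,0,0]'; python3 - <<'E'
from fit import *
q=np.load("q.npy");o=bot.get_obs();c,s=np.cos(q[2]),np.sin(q[2])
im=bot.camera("scene")[150:260,160:320];cv2.imwrite("pics/mid2.png",cv2.resize(im,None,fx=4.5,fy=4.5,interpolation=cv2.INTER_CUBIC))
print(np.array([[c,s],[-s,c]])@(o["eef_pos"][:2]-q[:2]),o["ft_force"])
E
```

```text
clock: 9.27
eef_pos: [0.5285, -0.0386, 0.0341]
tool_rot: [0.606, 0.796, 0.001, 0.007]
ft_force: [3.1, -8.1, 8.6]
grip_width: -0.0002
grasp_force: 4.1
[ 0.00189492 -0.00881416] [ 3.05036379 -8.09197014  8.61772229]
```

View pics/mid2.png

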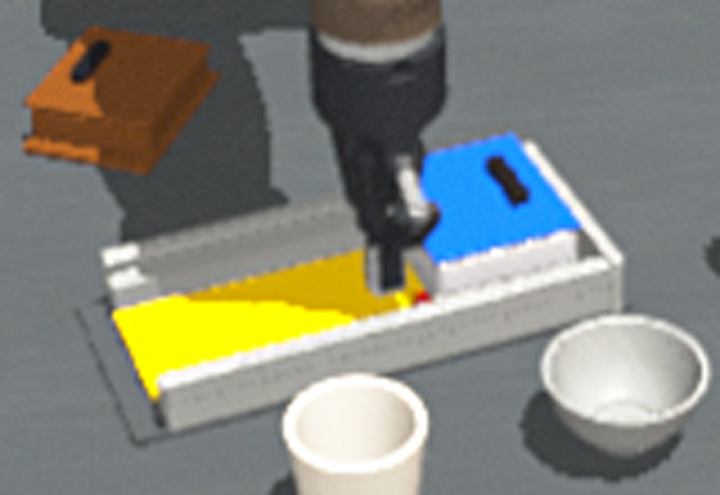

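The dish is past the lugs, with a small gap left to the stop. I'll push on gently until the force rises.

```bash
python3 -m inch '[-0.8,2.9,-0.2,0,0,0,0, -1.6,5.8,-0.2,0,0,0,0, -1.6,5.8,-0.2,0,0,0,0]'; python3 -m inch '[-0.8,2.9,-0.2,0,0,0,0, -1.2,4,-0.2,0,0,0,0, -1.2,4,-0.2,0,0,0,0]'
```

```text
clock: 9.57
eef_pos: [0.5272, -0.0335, 0.034]
tool_rot: [0.606, 0.795, 0.001, 0.008]
ft_force: [3.7, -9.2, 11.6]
grip_width: -0.0001
grasp_force: 5.4
clock: 9.82
eef_pos: [0.5263, -0.0299, 0.034]
tool_rot: [0.606, 0.795, 0.0, 0.008]
ft_force: [3.6, -10.6, 12.2]
grip_width: 0.0
grasp_force: 5.5
```

```bash
python3 -m inch '[-0.5,1.9,0,0,0,0,0, -0.5,1.9,0,0,0,0,0]'; python3 -m inch '[-0.5,1.9,0,0,0,0,0, -0.5,1.9,0,0,0,0,0]'; python3 - <<'E'
from fit import *
im=bot.camera("scene")[150:250,200:320];a=cv2.resize(im,None,fx=3.3,fy=3.3,interpolation=cv2.INTER_CUBIC)
im=bot.camera("top")[150:250,190:310];b=cv2.resize(im,None,fx=3.3,fy=3.3,interpolation=cv2.INTER_CUBIC)
cv2.imwrite("pics/end.png",np.hstack([a,b]))
E
```

```text
clock: 9.98
eef_pos: [0.5259, -0.0283, 0.034]
tool_rot: [0.606, 0.795, 0.0, 0.009]
ft_force: [5.0, -12.5, 12.0]
grip_width: -0.0002
grasp_force: 5.2
clock: 10.15
eef_pos: [0.5262, -0.0279, 0.0342]
tool_rot: [0.607, 0.795, -0.001, 0.01]
ft_force: [6.1, -17.1, 9.3]
grip_width: 0.0
grasp_force: 4.0
```

View pics/end.png

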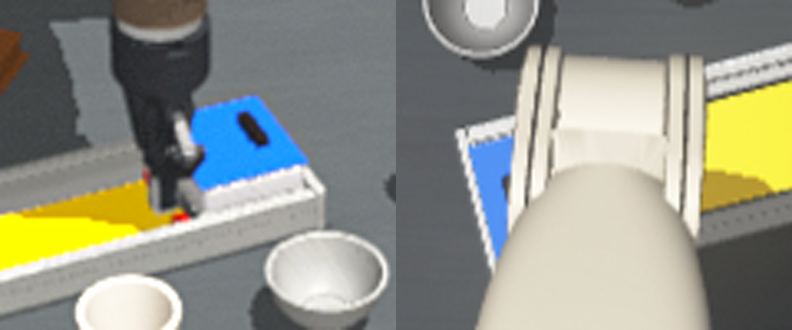

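The dish front appears to touch the end stop, in both the scene crop at (310,180) and the top crop at (465,140). The force has risen while motion stopped. One more small push to confirm and hold.

```bash
python3 -m inch '[-0.5,1.9,-0.5,0,0,0,0, -0.5,1.9,-0.5,0,0,0,0, -0.5,1.9,-0.5,0,0,0,0]'
```

```text
clock: 10.5
eef_pos: [0.5262, -0.0279, 0.0342]
tool_rot: [0.607, 0.794, -0.001, 0.012]
ft_force: [5.4, -23.6, 12.1]
grip_width: 0.0001
grasp_force: 4.0
```

```bash
python3 -m inch '[1.5,-6,0,0,0,0,0, 3.5,-12,0,0,0,0,0, 5,-18,0,0,0,0,0, 7,-24,0,0,0,0,0, 7,-24,5,0,0,0,0, 7,-24,10,0,0,0,0, 7,-24,16,0,0,0,0, 7,-24,22,0,0,0,0]' && python3 -m inch '[0,0,20,0,0,0,0, 0,0,50,0,0,0,0, 0,0,85,0,0,0,0, 0,-40,110,0,0,0,0, 0,-80,120,0,0,0,0, 0,-120,120,0,0,0,0, 0,-160,120,0,0,0,0, 0,-160,120,0,0,0,0]'; python3 - <<'E'
from fit import *
im=bot.camera("scene")[150:250,200:320];a=cv2.resize(im,None,fx=3.3,fy=3.3,interpolation=cv2.INTER_CUBIC)
im=bot.camera("top")[150:250,190:310];b=cv2.resize(im,None,fx=3.3,fy=3.3,interpolation=cv2.INTER_CUBIC)
cv2.imwrite("pics/fin.png",np.hstack([a,b]))
E
```

```text
clock: 11.17
eef_pos: [0.5264, -0.0441, 0.0524]
tool_rot: [0.605, 0.796, 0.0, 0.001]
ft_force: [0.2, -0.3, -1.3]
grip_width: -0.0004
grasp_force: 0.0
clock: 11.83
eef_pos: [0.525, -0.2111, 0.1716]
tool_rot: [0.608, 0.794, -0.001, 0.002]
ft_force: [0.4, 0.9, -0.2]
grip_width: 0.0001
grasp_force: 0.0
```

View pics/fin.png

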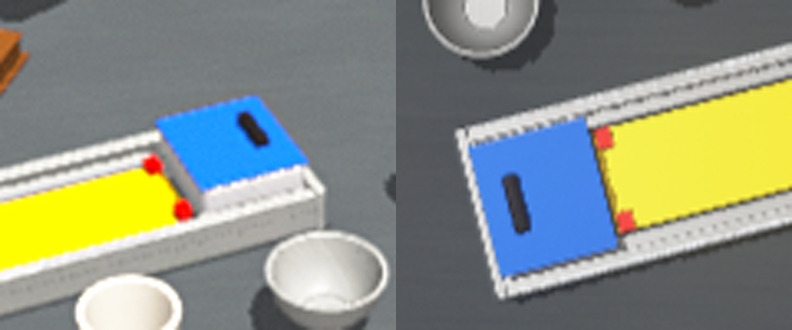

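The dish rests against the end stop. The red lugs are up behind it, at (605,138) and (625,220) in the top crop, and the arm is clear.

```bash
python3 -c "
from workcell import bot;print(bot.job_done())"
```

```text
the job is handed in; nothing more can be done
None
```

The dish is against the end stop with the lugs sprung up behind it, no neighbouring item was touched, and the job was handed in about 12 s into the 37 s allowed; the hand-in returned no verdict.

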